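# Find the offcut bay that still has room

## Robot

A 6-joint arm with a two-finger parallel gripper is mounted at the origin on the work surface. World frame = base frame: x ahead of the robot, y to its left, z up, the work surface at z = 0. Lengths are in m, angles in rad, forces in N, time in s.
With the tool pointing down it reaches from about 0.35 to 0.775 m from the base axis. Payload 5.5 kg.
Tool frame: the origin (TCP) lies at the very end of the fingers, on their centre line; the grasp point (between the pads) lies env.hold_point_z behind it (env.hold_point_z is the distance from the TCP to the grasp point, in m); z points along the fingers, y is the line along which they close (so a half turn about z gives the same grasp; the last joint's range is limited). The gripper opens to 85 mm and grips with 20 to 120 N. Pads are 22 mm wide; open, the fingers measure 114 mm over their backs; the gripper's body (76 mm by 85 mm) begins 54 mm behind the grasp point. The pads swing forward as they close: fully open they stand 13 mm farther back than shut.
Start: joints at [-1.267, 0.313, 0.046, 1.304, 0, 1.431], TCP at [0.247, -0.519, 0.231] pointing down, gripper open.
Joint ranges: [-2.76, 2.76], [-0.86, 1.69], [-1.03, 1.26], [-2.2, 2.34], [-1.47, 1.5], [-3.14, 3.14]. Speed limits (rad/s): [2.57, 2.57, 3.14, 3.14, 3.14, 3.14].

## Interface

Orientations are given as a unit quaternion [w, x, y, z].
In Python, from workcell import env gives the robot as it stands.
- The arm moves only by the tool carry_out, never from a script. Its argument "steps" is a list of rows, each a list of 3 entries, a list of its own where there are three numbers: the turn, a rotation vector about the tool's x, y, z in degrees, then the shift along the tool's x, y, z in cm, then the closure in counts, from 0 (fully open) to 255 (shut). A call has exactly 8 rows; each row is the pose to reach, as a shift and turn from the pose commanded when the call began, along the tool's axes at that moment; what a row does not reach only later rows make up. A row lasts 1/8 s, in which the tool goes at most 62.5 mm and 10.7 degrees, less where a joint would pass 70% of its speed; a pose out of reach is approached as far as the arm can. A call with a gripper value outside its range is refused whole. The fingers move at their own pace and stop on an object; "force" is the grip in N (left out, the last holds). Time passes only in rows, so rows that repeat a pose let the fingers close, or fill a call up. It gives the time, the measured TCP pose, the force, the opening and the grip force at its end, in the units of the state.
- env.get_state(): the state, without advancing time (a new reading comes with each control period).
- env.read_camera(name): name is "side" or "top"; returns (picture, depth): 480x640x3 uint8, red, green, blue; 480x640 float32, m along the optical axis (not along the pixel's ray), 0 where there is no reading.
- env.get_calibration(name): a dict with "fx", "fy", "cx", "cy" (pixels), "origin" and "orientation" of the camera in the world. Camera axes: x right, y up, looking along -z (the intrinsics and any distortion apply to the point x, -y, -z); pixel columns grow to the right and rows downward; lengths in m; the calibration is good to about 2 mm. A picture is of the moment at which its call begins. get_calibration takes no time and is no camera call.
- env.hand_in(): hands the job in; it is judged then, once.
The state is a dict: "clock": time; "joint_pos": joint angles; "qvel": joint speeds; "tau": joint torques, N m; "tcp_pos": TCP position; "orientation": TCP orientation; "wrist_force": force on the tool from outside, world axes, zero at the start; "ft_torque": the same for the moment, N m; "finger_gap": finger opening in m; "grip_force": force on a finger pad.
Only numpy, scipy, OpenCV 4.12 (cv2) and the standard library are available. Lean on these libraries where they do the work, as an engineer would, in place of code of your own. Each camera call takes 0.05 s, during which the arm holds its last target. There are 200 camera calls.

## Task

Three of the four bays of the offcut chest are packed tight, so their tilting lid panels sit solid; one bay has room. With the fingertips press gently near an end of the panels, one after another, until you find the one that rocks, then push that end down until the panel is fully open and leave it standing open with the others flat. Nothing is to be picked up; leave the bottle, hammer, model hut and offcut beside the chest where they are.

Things in the scene. Friction and masses are not known exactly. Their poses are not given: they have to be found in the camera images.
- chest: Fixed wooden chest, 182 (x) x 412 (y) x 110 mm high, turned up to 0.4 rad; origin at the centre of its underside, on the bench. In its top four openings 150 (x) x 88 (y) mm stand in a row along y, 100 mm apart, 12 mm rails between, 16 mm walls front and back, each closed flush by a plain plywood panel. Empty bay: 80 mm deep below its panel. Which bay is empty varies and cannot be seen.
- panel_1_mid (a point): Centre of the top face of panel 1 (counted from the +y end of the chest; +150 mm along the chest's y), level with the chest's rim 110 mm above the bench. The panel is 146 (x) x 84 (y) x 9 mm; its axes are the chest's while it lies flat.
- panel_1 (a joint): Tilt of panel 1, rad, about a pivot along the chest's y through its middle (pressing the middle does nothing: press 50 to 60 mm from it along the chest's x). 0 = flat; + = +x end down, other end up; stops at +0.9 and -0.9, either is fully open. A free panel is balanced, yields to about 2 N at an end and stays where left; a blocked one strikes timber after 1 to 2 mm.
- panel_2_mid (a point): Centre of the top face of panel 2 (next along; +50 mm along the chest's y), level with the chest's rim 110 mm above the bench. The panel is 146 (x) x 84 (y) x 9 mm; its axes are the chest's while it lies flat.
- panel_2 (a joint): Tilt of panel 2, rad, about a pivot along the chest's y through its middle (pressing the middle does nothing: press 50 to 60 mm from it along the chest's x). 0 = flat; + = +x end down, other end up; stops at +0.9 and -0.9, either is fully open. A free panel is balanced, yields to about 2 N at an end and stays where left; a blocked one strikes timber after 1 to 2 mm.
- panel_3_mid (a point): Centre of the top face of panel 3 (next along; -50 mm along the chest's y), level with the chest's rim 110 mm above the bench. The panel is 146 (x) x 84 (y) x 9 mm; its axes are the chest's while it lies flat.
- panel_3 (a joint): Tilt of panel 3, rad, about a pivot along the chest's y through its middle (pressing the middle does nothing: press 50 to 60 mm from it along the chest's x). 0 = flat; + = +x end down, other end up; stops at +0.9 and -0.9, either is fully open. A free panel is balanced, yields to about 2 N at an end and stays where left; a blocked one strikes timber after 1 to 2 mm.
- panel_4_mid (a point): Centre of the top face of panel 4 (next along; -150 mm along the chest's y), level with the chest's rim 110 mm above the bench. The panel is 146 (x) x 84 (y) x 9 mm; its axes are the chest's while it lies flat.
- panel_4 (a joint): Tilt of panel 4, rad, about a pivot along the chest's y through its middle (pressing the middle does nothing: press 50 to 60 mm from it along the chest's x). 0 = flat; + = +x end down, other end up; stops at +0.9 and -0.9, either is fully open. A free panel is balanced, yields to about 2 N at an end and stays where left; a blocked one strikes timber after 1 to 2 mm.
- glue: Glue bottle with an orange cap standing, 56 mm diameter, 150 mm high, near the +y end of the chest; origin at the centre of its underside. Leave alone.
- hammer: Hammer lying flat, 240 mm long, on the robot's side of the chest, roughly along the chest's y, under 50 mm high; origin under it. Leave alone.
- hut: Model hut 90 x 80 mm under a pitched roof about 85 mm high and 110 x 100 mm across, beyond the chest; origin at the centre of its underside. Leave alone.
- offcut: Timber offcut 40 x 120 x 35 mm lying near the -y end of the chest; origin at the centre of its underside. Leave alone.

How it is judged:
By the outcome, as a careful person would: the job done as asked, in the order asked, and still so for the second after the job is handed in, with the robot touching nothing.
It also fails if it takes over 54 s, if anything falls off the work surface, if the arm or the gripper's body presses on something with over 40 N, if the wrist force passes 120 N, or if a joint passes its speed limit or range.

## Working session

There is one attempt and no reset: what is moved stays moved. The work goes in short steps, Python scripts to look and compute and a tool call to move; the robot and the scene stay as the last step left them, time stands still between calls to the robot, and variables do not carry over. Pictures are saved under pics/ and viewed, at most 10 in all, crops included, and the job is handed in when it is done.

Besides the shell and the picture viewer there is one more tool, called after "Call:" as name([rows], argument=value, ...), one row to a line, values as JSON. carry_out: Moves the arm, as the interface text tells. Its arguments: {"type":"object","properties":{"steps":{"type":"array","items":{"type":"array"}},"force":{"type":"number"}},"required":["steps"]}

```bash
mkdir -p pics
cat > h.py <<'E'
import numpy as np,cv2
from scipy.spatial.transform import Rotation as R
from workcell import env
def cloud(n):
    im,d=env.read_camera(n);c=env.get_calibration(n)
    v,u=np.mgrid[:480,:640]
    q=c["orientation"];r=R.from_quat([q[1],q[2],q[3],q[0]])
    p=np.stack([(u-c["cx"])/c["fx"]*d,-(v-c["cy"])/c["fy"]*d,-d],-1)
    return im,d,p.reshape(-1,3)@r.as_matrix().T.reshape(3,3)+c["origin"],c
def save(n,im): cv2.imwrite("pics/"+n,im[...,::-1])
E
python3 - <<'E'
from h import *
for n in("top","side"):
    im,d,p,c=cloud(n);save(n+"0.png",im);print(c)
    m=(abs(p[:,2]-.11)<.006)&(d.ravel()>0)
    print(m.sum())
    mk=m.reshape(480,640).astype(np.uint8)
    k,l,s,_=cv2.connectedComponentsWithStats(mk)
    for i in range(1,k):
        if s[i,4]>800:
            q=p[(l==i).ravel()];print(s[i],cv2.minAreaRect((q[:,:2]*1000).astype(np.float32)),q[:,2].mean())
s=env.get_state();print(s)
E
```

```text
{'fx': 500.0378144356484, 'fy': 500.0378144356484, 'cx': 316.9413080955941, 'cy': 242.29565735017957, 'origin': array([0.46732924, 0.05208157, 1.21253048]), 'orientation': array([-0.69727875, -0.02765325,  0.04642144,  0.71476059])}
14768
[  208   210   196   109 14640] ((536.3892822265625, 45.28831481933594), (412.8183898925781, 182.3626708984375), 80.0466537475586) 0.11050466166174988
{'fx': 501.11168207941256, 'fy': 501.11168207941256, 'cx': 320.6727034611541, 'cy': 245.9526308889748, 'origin': array([0.52189665, 0.79230338, 0.74649502]), 'orientation': array([-0.05003551, -0.01799148,  0.41473059,  0.9083894 ])}
15210
[  270   179   142   155 13386] ((538.4852294921875, 41.99897766113281), (419.1542053222656, 182.9062042236328), 80.03641510009766) 0.11020511154181624
{'clock': 0.1, 'joint_pos': array([-1.26662359e+00,  3.13938115e-01,  4.51165025e-02,  1.30361872e+00,
       -5.62590793e-06,  1.43121697e+00]), 'qvel': array([-2.08277883e-04, -3.49671754e-03,  1.21106318e-03, -4.36490502e-04,
        1.45606815e-03, -5.09629443e-05]), 'tau': array([ 1.29622498e-03, -4.81729209e+01,  2.99241811e+01,  1.27795176e-02,
       -1.69966524e-04,  1.06465509e-05]), 'tcp_pos': array([ 0.24672928, -0.51887413,  0.23050054]), 'orientation': array([-8.18988946e-04,  9.75485993e-01,  2.20059997e-01, -7.03751591e-05]), 'wrist_force': array([ 0.06296933,  0.47184783, -0.65368064]), 'ft_torque': array([0.00982128, 0.01179749, 0.00521024]), 'grip_force': 0.0, 'finger_gap': 0.0854889677528058}
```

View pics/top0.png

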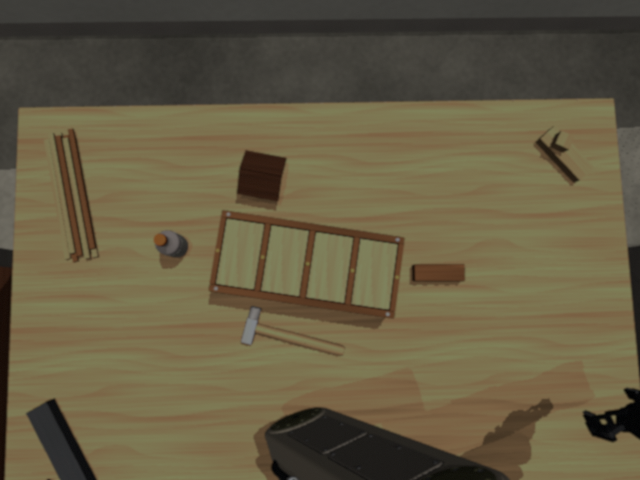

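```bash
cat >> h.py <<'E'
C=np.array([.5368,.0445]);yaw=np.radians(-9.95)
X=np.array([np.cos(yaw),np.sin(yaw)]);Y=np.array([-X[1],X[0]])
def goal(x,y,z):return np.r_[C+X*x+Y*y,z]
def tool():
    s=env.get_state();q=s["orientation"];return s,R.from_quat([q[1],q[2],q[3],q[0]])
E
python3 - <<'E'
from h import *
s,r=tool()
print(r.as_matrix().round(3))
# desired: tool y along chest Y or X
for nm,ax in(("Y",Y),("-Y",-Y),("X",X),("-X",-X)):
    y=np.r_[ax,0];z=np.array([0,0,-1.]);x=np.cross(y,z)
    D=R.from_matrix(np.c_[x,y,z]);print(nm,(r.inv()*D).as_rotvec(degrees=True).round(1))
for i,yy in enumerate((.15,.05,-.05,-.15)):
  for xx in(-.055,.055):
    g=goal(xx,yy,.15);print(i+1,xx,g.round(3),np.hypot(*g[:2]).round(3),(r.inv().apply(g-s["tcp_pos"])*100).round(1))
E
```

```text
[[ 0.903  0.429 -0.   ]
 [ 0.429 -0.903  0.002]
 [ 0.    -0.002 -1.   ]]
Y [-0.000e+00 -1.000e-01 -1.446e+02]
-Y [-0.1  0.  35.4]
X [ -0.1  -0.1 -54.6]
-X [-1.000e-01  1.000e-01  1.254e+02]
1 -0.055 [0.509 0.202 0.15 ] 0.547 [ 54.6 -53.8   8.1]
1 0.055 [0.617 0.183 0.15 ] 0.643 [ 63.6 -47.5   8.1]
2 -0.055 [0.491 0.103 0.15 ] 0.502 [ 48.8 -45.7   8.1]
2 0.055 [0.6   0.084 0.15 ] 0.606 [ 57.8 -39.3   8.1]
3 -0.055 [0.474 0.005 0.15 ] 0.474 [ 43.  -37.5   8.1]
3 0.055 [ 0.582 -0.014  0.15 ] 0.583 [ 52.  -31.2   8.1]
4 -0.055 [ 0.457 -0.094  0.15 ] 0.466 [ 37.2 -29.4   8.1]
4 0.055 [ 0.565 -0.113  0.15 ] 0.576 [ 46.2 -23.    8.1]
```

The chest lies at about (300,263), with the hammer in front of it, the offcut to the right, the bottle to the left and the hut behind. The measured rectangle matches the given size: 412 x 182 mm at 110 mm high.

Call:
carry_out([
  [[0, 0, -10], [4, -3, 0], 255],
  [[0, 0, -20], [8, -6, 0], 255],
  [[0, 0, -30], [12, -9, 0], 255],
  [[0, 0, -40], [16, -12, 1], 255],
  [[0, 0, -50], [20, -16, 2], 255],
  [[0, 0, -60], [24, -19, 3], 255],
  [[0, 0, -70], [28, -22, 3], 255],
  [[0, 0, -80], [32, -25, 3], 255],
])

```text
clock: 1.1
tcp_pos: [0.4288, -0.1545, 0.2009]
orientation: [-0.0, 0.604, 0.797, -0.0]
wrist_force: [-0.3, -0.7, -0.2]
finger_gap: -0.0002
grip_force: 0.0
```

```bash
cat >> h.py <<'E'
def rep(*gs):
    s,r=tool();D=R.from_matrix(np.c_[np.cross(np.r_[Y,0],[0,0,-1]),np.r_[Y,0],[0,0,-1]])
    print(round(s["clock"],2),s["joint_pos"].round(2),s["tcp_pos"].round(4),s["wrist_force"].round(1),"turn",(r.inv()*D).as_rotvec(degrees=True).round(1),s["finger_gap"].round(3))
    for g in gs: print(g,(r.inv().apply(goal(*g)-s["tcp_pos"])*100).round(2))
E
python3 -c "
from h import *
print(env.hold_point_z);rep((-.055,-.15,.13))"
```

```text
0.0187Traceback (most recent call last):
  File "<string>", line 3, in <module>
    print(env.hold_point_z);rep((-.055,-.15,.13))
                            ~~~^^^^^^^^^^^^^^^^^^
  File "h.py", line 18, in rep
    print(round(s["clock"],2),s["joint_pos"].round(2),s["tcp_pos"].round(4),s["wrist_force"].round(1),"turn",(r.inv()*D).as_rotvec(degrees=True).round(1),s["finger_gap"].round(3))
                                                                                                                                                          ^^^^^^^^^^^^^^^^^^^^^
AttributeError: 'float' object has no attribute 'round'
```

```bash
sed -i 's/s\["finger_gap"\].round(3)/s["finger_gap"]/' h.py
python3 -c "
from h import *
rep((-.055,-.15,.13))"
```

```text
1.1 [-0.52  0.1  -0.3   1.17 -0.    0.77] [ 0.4288 -0.1545  0.2009] [-0.3 -0.7 -0.2] turn [ -0.   -0.  -64.3] -0.0002439281074343626
(-0.055, -0.15, 0.13) [5.09 4.34 7.09]
```

Call:
carry_out([
  [[0, 0, -10], [1.5, 1.3, 1], 255],
  [[0, 0, -20], [3, 2.6, 2], 255],
  [[0, 0, -30], [5.1, 4.3, 3], 255],
  [[0, 0, -40], [5.1, 4.3, 4.5], 255],
  [[0, 0, -50], [5.1, 4.3, 6], 255],
  [[0, 0, -60], [5.1, 4.3, 7], 255],
  [[0, 0, -64.3], [5.1, 4.3, 7], 255],
  [[0, 0, -64.3], [5.1, 4.3, 7], 255],
])

```text
clock: 2.1
tcp_pos: [0.4561, -0.0954, 0.1309]
orientation: [-0.0, 0.09, 0.996, 0.0]
wrist_force: [0.5, 0.2, 0.6]
finger_gap: 0.0
grip_force: 0.0
```

```bash
python3 -c "
from h import *
rep((-.055,-.15,.105))
im,d=env.read_camera('side');save('s1.png',cv2.resize(im[150:390,180:500],None,fx=2.4,fy=2.4))"
```

```text
2.1 [-0.38  0.16 -0.4   1.   -0.   -0.2 ] [ 0.4561 -0.0954  0.1309] [0.5 0.2 0.6] turn [ 0.  -0.1 -0.4] 2.793957779828897e-05
(-0.055, -0.15, 0.105) [-0.04  0.17  2.59]
```

View pics/s1.png

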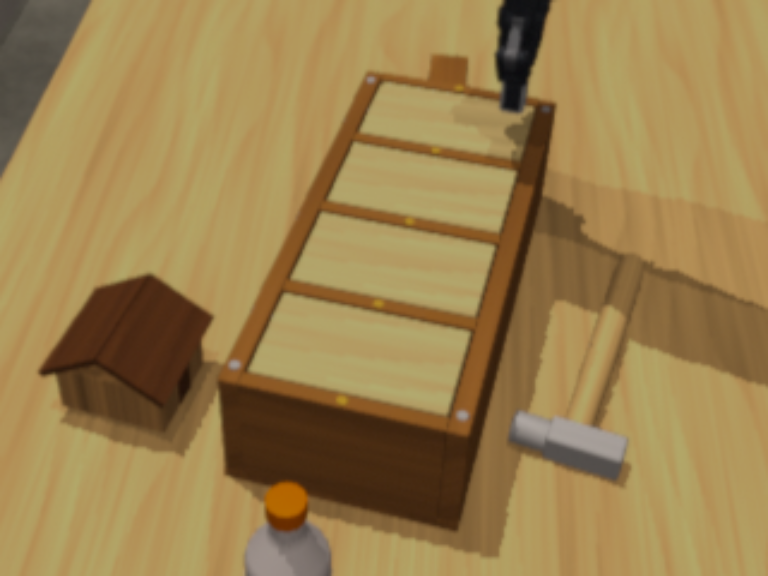

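The fingertips, at (512,105) in the crop, are above the robot-side end of panel 4. I'll press there first.

Call:
carry_out([
  [[0, 0, 0], [0, 0.1, 1], 255],
  [[0, 0, 0], [0, 0.1, 1.8], 255],
  [[0, 0, 0], [0, 0.1, 2.0], 255],
  [[0, 0, 0], [0, 0.1, 2.1], 255],
  [[0, 0, 0], [0, 0.1, 2.2], 255],
  [[0, 0, 0], [0, 0.1, 2.3], 255],
  [[0, 0, 0], [0, 0.1, 2.4], 255],
  [[0, 0, 0], [0, 0.1, 2.4], 255],
])

```text
clock: 3.15
tcp_pos: [0.4566, -0.0946, 0.1073]
orientation: [0.0, 0.09, 0.996, -0.0]
wrist_force: [-0.5, 0.2, 0.9]
finger_gap: 0.0001
grip_force: 0.6
```

Call:
carry_out([
  [[0, 0, 0], [0, 0, 0.1], 255],
  [[0, 0, 0], [0, 0, 0.1], 255],
  [[0, 0, 0], [0, 0, 0.2], 255],
  [[0, 0, 0], [0, 0, 0.2], 255],
  [[0, 0, 0], [0, 0, 0.3], 255],
  [[0, 0, 0], [0, 0, 0.3], 255],
  [[0, 0, 0], [0, 0, 0.3], 255],
  [[0, 0, 0], [0, 0, 0.3], 255],
])

```text
clock: 4.15
tcp_pos: [0.4567, -0.0946, 0.1043]
orientation: [0.0, 0.09, 0.996, -0.0]
wrist_force: [-0.0, 0.7, 0.9]
finger_gap: -0.0
grip_force: 0.4
```

```bash
python3 -c "
from h import *
rep((-.055,-.15,.105))
im,d=env.read_camera('side');save('s2.png',cv2.resize(im[165:245,280:420],None,fx=5,fy=5))"
```

```text
4.15 [-0.38  0.19 -0.45  0.94 -0.   -0.2 ] [ 0.4567 -0.0946  0.1043] [-0.   0.7  0.9] turn [-0.   0.  -0.3] -2.8576268876170815e-05
(-0.055, -0.15, 0.105) [ 0.01  0.09 -0.07]
```

View pics/s2.png

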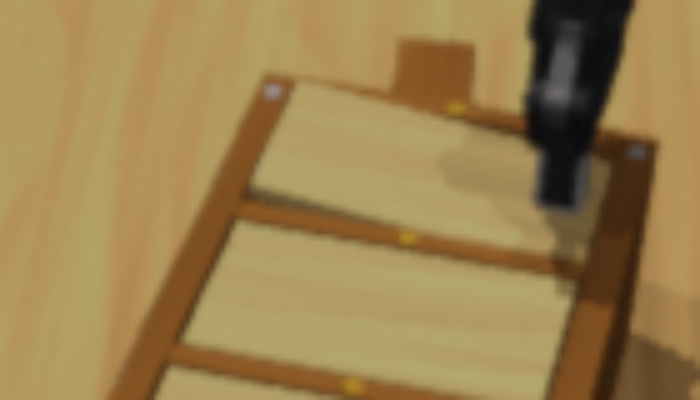

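Panel 4 rocks: its far end, near (255,190) in the crop, has risen. I'll push the near end down, moving inward as it tilts.

Call:
carry_out([
  [[0, 0, 0], [0, 0, 0.4], 255],
  [[0, 0, 0], [-0.2, 0, 0.8], 255],
  [[0, 0, 0], [-0.4, 0, 1.2], 255],
  [[0, 0, 0], [-0.7, 0, 1.6], 255],
  [[0, 0, 0], [-1.0, 0, 2.0], 255],
  [[0, 0, 0], [-1.3, 0, 2.3], 255],
  [[0, 0, 0], [-1.5, 0, 2.6], 255],
  [[0, 0, 0], [-1.5, 0, 2.6], 255],
])

```text
clock: 5.2
tcp_pos: [0.472, -0.0974, 0.0781]
orientation: [0.0, 0.089, 0.996, -0.0]
wrist_force: [-1.1, -0.3, 0.4]
finger_gap: 0.0001
grip_force: 0.5
```

Call:
carry_out([
  [[0, 0, 0], [0, 0, 0.1], 255],
  [[0, 0, 0], [0, 0, 0.2], 255],
  [[0, 0, 0], [0, 0, 0.3], 255],
  [[0, 0, 0], [0, 0, 0.3], 255],
  [[0, 0, 0], [0, 0, 0.4], 255],
  [[0, 0, 0], [0, 0, 0.4], 255],
  [[0, 0, 0], [0, 0, 0.4], 255],
  [[0, 0, 0], [0, 0, 0.4], 255],
])

```text
clock: 6.2
tcp_pos: [0.4713, -0.0973, 0.0742]
orientation: [-0.0, 0.09, 0.996, -0.0]
wrist_force: [-0.7, -0.0, 1.3]
finger_gap: 0.0001
grip_force: 0.4
```

```bash
python3 -c "
from h import *
rep((-.04,-.15,.072))
im,d,p,c=cloud('side');save('s3.png',cv2.resize(im[145:265,270:430],None,fx=5,fy=5))"
```

```text
6.2 [-0.37  0.24 -0.46  0.87 -0.   -0.19] [ 0.4713 -0.0973  0.0742] [-0.7 -0.   1.3] turn [-0.  -0.  -0.3] 0.00011893591304631045
(-0.04, -0.15, 0.072) [0.   0.1  0.22]
```

View pics/s3.png

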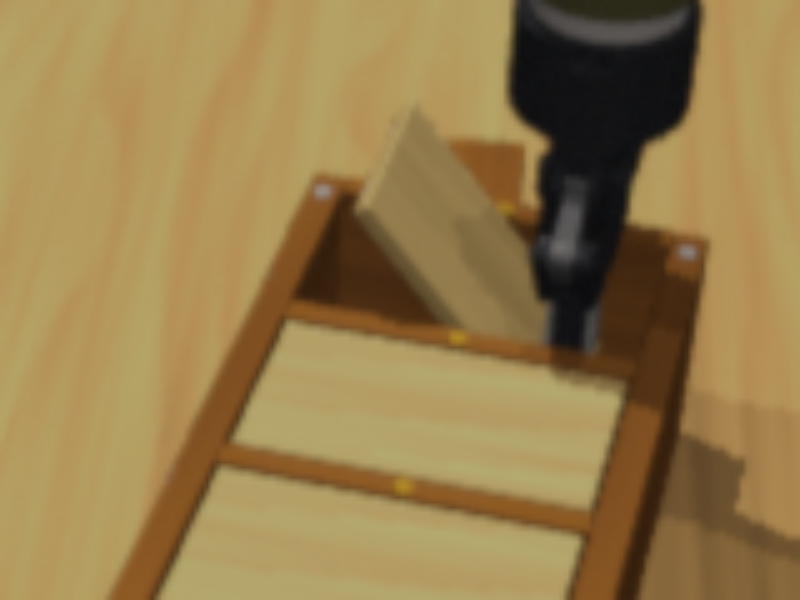

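Panel 4 is standing steep, with its raised edge near (415,110). The force is still low, so I'll creep down to the stop.

Call:
carry_out([
  [[0, 0, 0], [0, 0, 0.1], 255],
  [[0, 0, 0], [0, 0, 0.1], 255],
  [[0, 0, 0], [0, 0, 0.2], 255],
  [[0, 0, 0], [0, 0, 0.2], 255],
  [[0, 0, 0], [0, 0, 0.3], 255],
  [[0, 0, 0], [0, 0, 0.3], 255],
  [[0, 0, 0], [0, 0, 0.3], 255],
  [[0, 0, 0], [0, 0, 0.3], 255],
])

```text
clock: 7.25
tcp_pos: [0.4714, -0.0973, 0.0719]
orientation: [0.0, 0.089, 0.996, -0.0]
wrist_force: [-2.7, 0.7, 7.7]
finger_gap: 0.0001
grip_force: 3.5
```

```bash
cat >> h.py <<'E'
def ang():
    for n in("side","top"):
        im,d,p,c=cloud(n);q=p[(d.ravel()>0)]
        a=(q[:,:2]-C);x=a@X;y=a@Y
        m=(abs(y+.15)<.036)&(x>.006)&(x<.05)&(q[:,2]>.11)&(q[:,2]<.175)
        if m.sum()>20:
            f=np.polyfit(x[m],q[m,2],1);print(n,m.sum(),f,np.arctan(f[0]),"x/z max",x[m].max(),q[m,2].max())
E
python3 -c "
from h import *
rep();ang()"
```

```text
7.25 [-0.37  0.25 -0.46  0.86 -0.   -0.19] [ 0.4714 -0.0973  0.0719] [-2.7  0.7  7.7] turn [-0.   0.  -0.3] 0.00012157555640415767
side 485 [1.19098774 0.11244726] 0.8723480760144562 x/z max 0.04997284332862473 0.16794216869067802
top 364 [1.11315196 0.11728599] 0.8388936082813506 x/z max 0.04780588555379488 0.17097147280849168
```

The force has risen to 7.7 N, so the panel is at its stop. I'll press a touch more, then back away outward and up.

Call:
carry_out([
  [[0, 0, 0], [0, 0, 0.1], 255],
  [[0, 0, 0], [0, 0, 0.2], 255],
  [[0, 0, 0], [0, 0, 0.2], 255],
  [[0, 0, 0], [0.2, 0, -0.5], 255],
  [[0, 0, 0], [0.6, 0, -1.5], 255],
  [[0, 0, 0], [0.8, 0, -4], 255],
  [[0, 0, 0], [0.8, 0, -8], 255],
  [[0, 0, 0], [0.8, 0, -12], 255],
])

```text
clock: 8.35
tcp_pos: [0.4629, -0.0956, 0.1923]
orientation: [-0.0, 0.09, 0.996, 0.0]
wrist_force: [1.2, -0.2, 0.9]
finger_gap: 0.0003
grip_force: 0.0
```

Call:
carry_out([
  [[0, 0, 0], [3, 0, -3], 255],
  [[0, 0, 0], [6, -4, -4], 255],
  [[0, 0, 0], [6, -8, -4], 255],
  [[0, 0, 0], [6, -12, -4], 255],
  [[0, 0, 0], [6, -16, -4], 255],
  [[0, 0, 0], [6, -18, -4], 255],
  [[0, 0, 0], [6, -18, -4], 255],
  [[0, 0, 0], [6, -18, -4], 255],
])

```text
clock: 9.35
tcp_pos: [0.3723, -0.2613, 0.2312]
orientation: [-0.0, 0.089, 0.996, 0.0]
wrist_force: [-0.0, 0.9, -0.2]
finger_gap: -0.0002
grip_force: 0.0
```

```bash
python3 -c "
from h import *
rep();ang()
im,d=env.read_camera('side');save('s4.png',cv2.resize(im[130:370,180:500],None,fx=2.4,fy=2.4))"
```

```text
9.35 [-0.79  0.08 -0.24  1.25  0.   -0.61] [ 0.3723 -0.2613  0.2312] [-0.   0.9 -0.2] turn [ 0.  -0.  -0.3] -0.00021101626408420317
side 491 [1.1815498  0.11252573] 0.868427398859076 x/z max 0.04942553045504437 0.1667456030231229
top 698 [1.13666957 0.11672801] 0.8492749745840562 x/z max 0.04793439340335895 0.16903601852544203
```

View pics/s4.png

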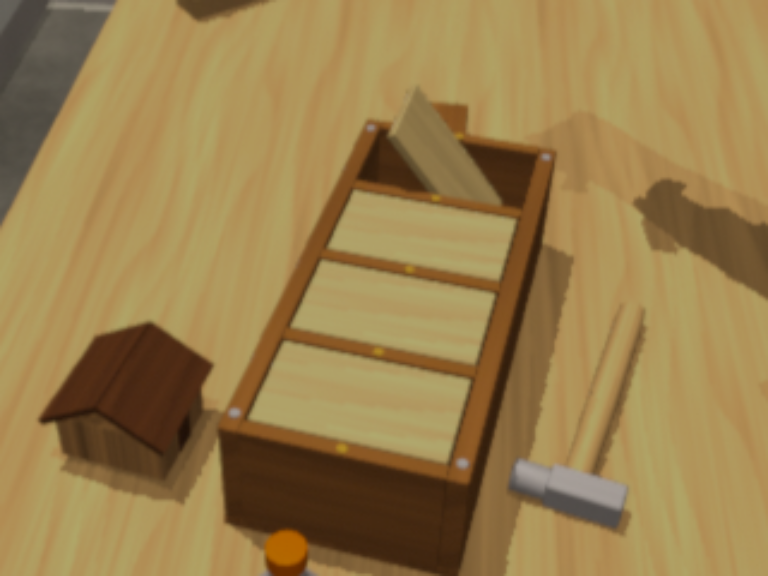

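Panel 4 stands fully open with its raised edge near (415,90). Its top is about 58 mm above the rim, against 57 mm expected at 0.9 rad. The other panels are flat and the objects haven't moved.

```bash
python3 -c "
from h import *
print(env.hand_in())"
```

```text
the job is handed in; nothing more can be done
None
```

Panel 4, at the -y end, was the one that rocked; I pushed it down to its stop and left it standing open, with panels 1–3 flat and the bottle, hammer, hut and offcut untouched, and handed the job in at about 9.5 s.

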